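Aim the light sensor at the red lamp and log the reading

TASK

Using only a fingertip, gently push the yellow arm of the light-sensor turntable round until the sensor on its end points straight at the middle of the red lamp, and take the finger away. Then press the green button on the grey meter box fully down and let it go, leaving the arm aimed. Do not grip or lift anything, and leave the turntable's stand, the lamps and everything else where they are.

Things in the scene. Friction and masses are not known exactly. Their poses are not given: they have to be found in the camera images.
- swing (a joint): Angle of the sensor arm about its vertical axle in the stand, rad: at 0 the arm points along the stand's own -x axis; it grows counter-clockwise seen from above; stops at -3.5 and +3.5. It turns with light friction (about 0.03 N m, under 1 N at the fingertip) and stays where it is left.
- hub (a point): Point on the arm's vertical axle, 67 mm above the table; x axis along the arm towards the sensor, z up. Round it a yellow hub 40 mm across with a black cap (top 88 mm above the table). The arm is a straight yellow bar 14 mm wide, 60 to 74 mm above the table, free to be pushed from either side between 20 and 90 mm from the axle. Opposite, a short tail with a steel counterweight reaches 66 mm.
- eye (a point): Centre of the sensor's front glass at the end of its steel snout, 121 mm from the axle along the arm and 71 mm above the table. x axis is the direction in which the sensor looks, y to its left, z up. The black sensor box behind it is 28 mm wide, 54 to 88 mm above the table and 91 to 109 mm from the axle.
- stand: The turntable's stand: a loose, heavy (1.8 kg) white disc 200 mm across and 14 mm high with black tick marks all round and a steel column of 24 mm diameter carrying the arm. Origin at the centre of its underside, under the axle; z up.
- rim (a point): Point on the upper edge of the stand's white disc, on the stand's -x side, 100 mm from the axle and 14 mm above the table.
- red_lamp: Loose red lamp: round black foot 58 mm across and 12 mm high, aluminium neck 30 mm across, red bulb-shaped globe 52 mm across; 98 mm tall. Origin at the centre of its underside, z up along its axis. The lamp to aim at; it stands 180 to 215 mm from the axle, beyond the reach of the arm.
- blue_lamp: Loose blue lamp: round black foot 58 mm across and 12 mm high, aluminium neck 30 mm across, blue bulb-shaped globe 52 mm across; 98 mm tall. Origin at the centre of its underside, z up along its axis. Not to be aimed at.
- white_lamp: Loose white lamp: round black foot 58 mm across and 12 mm high, aluminium neck 30 mm across, white bulb-shaped globe 52 mm across; 98 mm tall. Origin at the centre of its underside, z up along its axis. Not to be aimed at.
- meter: Fixed grey meter box, 130 x 110 mm, top 60 mm above the table, with a pale dial on its top at the +x end and the green button's housing on its top 36 mm towards -x from the centre. Origin at the centre of its underside, z up.
- log (a joint): Travel of the green push button, m: 0 released, about 0.006 fully down. Spring: about 4 N to press it fully; it comes back up by itself.
- log_top (a point): Centre of the top face of the green button (30 mm across); it is pressed straight down.
- supply: Fixed grey power-supply box, 130 x 110 mm and 70 mm tall, with dark slots in its top; stands on the opposite side of the bench from the meter. Not used. Origin at the centre of its underside.
- beaker: Loose glass beaker, 64 mm across, 85 mm tall; leave alone. Origin at the centre of its underside.
- magnet: Loose red and blue horseshoe magnet lying flat, about 75 x 62 x 18 mm; leave alone. Origin on its underside.
- weight: Loose brass knobbed weight, 38 mm across, 60 mm tall; leave alone. Origin at the centre of its underside.
- driver: Loose screwdriver, 160 mm long, lying on the table; leave alone. Origin on its underside.
- tile: Loose round orange and white component tile, 60 mm across, 15 mm high with a small black stud to 27 mm; leave alone. Origin at the centre of its underside.
Not all that is in view belongs to the job. Of the things that look like the stand, the larger one is meant.

How it is judged:
By the outcome, as a careful person would: the job done as asked, in the order asked, and still so for the second after the job is handed in, with the robot touching nothing.
It also fails if it takes over 54 s, if anything falls off the work surface, if the arm or the gripper's body presses on something with over 40 N, if the wrist force passes 120 N, or if a joint passes its speed limit or range.

ROBOT

A 6-joint arm with a two-finger parallel gripper is mounted at the origin on the work surface. World frame = base frame: x ahead of the robot, y to its left, z up, the work surface at z = 0. Lengths are in m, angles in rad, forces in N, time in s.
With the tool pointing down it reaches from about 0.425 to 0.95 m from the base axis. Payload 3.5 kg.
Tool frame: the origin (TCP) lies midway between the tips of the shut fingers; the grasp point (between the pads) lies 19 mm behind it; z points along the fingers, y is the line along which they close (so a half turn about z gives the same grasp; the last joint's range is limited). The gripper opens to 85 mm and grips with 20 to 120 N. Pads are 22 mm wide; open, the fingers measure 114 mm over their backs; the gripper's body (76 mm by 85 mm) begins 54 mm behind the grasp point. The pads swing forward as they close: fully open they stand 13 mm farther back than shut.
Start: joints at [1.175, 0.286, 1.577, -0, 1.279, -0.15], TCP at [0.164, 0.655, 0.231] pointing down, gripper open.
Joint ranges: [-2.77, 2.77], [-0.9, 2.22], [0.21, 2.48], [-1.53, 4.67], [0.24, 2.81], [-2.84, 2.84]. Speed limits (rad/s): [2.79, 2.79, 3.14, 3.14, 3.14, 3.14].

INTERFACE

Orientations are given as a unit quaternion [x, y, z, w].
In Python, from plant import ctrl, cams, order gives the robot as it stands.
- The arm moves only by the tool move_arm, never from a script. Its argument "plan" is one flat list of numbers, 7 for each row, row after row: the shift along the world's x, y, z in mm, then the turn, a rotation vector about the world's x, y, z in degrees, then the finger opening in mm, from 0 to 85.4. A call has 1 to 12 rows; each row shifts and turns the commanded pose from where the row before left it; what a row does not reach is not made up. A row lasts 1/10 s, in which the tool goes at most 50 mm and 8.59 degrees, less where a joint would pass 70% of its speed; a pose out of reach is approached as far as the arm can. A call is refused whole if a number of a shift passes 50 or a number of a turn 8.59, either way. A call with a gripper value outside its range is refused whole. The fingers move at their own pace and stop on an object; "newtons" is the grip in N (left out, the last holds). Time passes only in rows, so rows that do not move let the fingers close. It gives the time, the measured TCP pose, the force, the opening and the grip force at its end, in the units of the state.
- ctrl.get_state(): the state, without advancing time (a new reading comes with each control period).
- cams.read_camera(name): name is "scene" or "top" or "wrist"; returns a dict with "color" (400x640x3 uint8, red, green, blue), "fov_y" (degrees; the focal length in pixels is half the picture's height over the tangent of half this angle, whatever the lens; pixels are square), "cx", "cy" (the principal point, pixels), "origin" and "orientation" of the camera in the world; the wrist camera has in their place "T_tool_cam" (4x4, takes a point from camera to tool coordinates, whose origin is the TCP and whose axes are the flange's). Camera axes: x right, y up, looking along -z (the intrinsics and any distortion apply to the point x, -y, -z); pixel columns grow to the right and rows downward; lengths in m; the calibration is good to about 2 mm. A picture is of the moment at which its call begins: read the wrist's pose just before it. There is no depth.
- order.sign_off(): hands the job in; it is judged then, once.
The state is a dict: "time": time; "qpos": joint angles; "dq": joint speeds; "joint_efforts": joint torques, N m; "eef_pos": TCP position; "tcp_rot": TCP orientation; "contact_force": force on the tool from outside, world axes, zero at the start; "wrist_torque": the same for the moment, N m; "opening": opening from 0.0 (shut) to 1.0 (fully open); "finger_force": force on a finger pad.
Only numpy, scipy, OpenCV 4.12 (cv2) and the standard library are available. Lean on these libraries where they do the work, as an engineer would, in place of code of your own. Each camera call takes 0.05 s, during which the arm holds its last target. There are 200 camera calls.

## Working session

There is one attempt and no reset: what is moved stays moved. The work goes in short steps, Python scripts to look and compute and a tool call to move; the robot and the scene stay as the last step left them, time stands still between calls to the robot, and variables do not carry over. Pictures are saved under pics/ and viewed, at most 10 in all, crops included, and the job is handed in when it is done.

Besides the shell and the picture viewer there is one more tool, called after "Call:" by a JSON object that holds its "name" and its "arguments". move_arm: Moves the arm, as the interface text tells. Its arguments: {"type":"object","properties":{"plan":{"type":"array","items":{"type":"number"}},"newtons":{"type":"number"}},"required":["plan"]}

```bash
mkdir -p pics; cat > h.py <<'E'
import numpy as np, cv2
from scipy.spatial.transform import Rotation as R
from plant import ctrl, cams, order
def grab(n):
    s=ctrl.get_state(); c=cams.read_camera(n)
    if 'T_tool_cam' in c:
        T=np.eye(4);T[:3,:3]=R.from_quat(s['tcp_rot']).as_matrix();T[:3,3]=s['eef_pos'];T=T@np.array(c['T_tool_cam'])
        c['o']=T[:3,3];c['M']=T[:3,:3]
    else:
        c['o']=np.array(c['origin']);q=np.array(c['orientation']);c['M']=q if q.ndim==2 else R.from_quat(q).as_matrix()
    c['f']=200/np.tan(np.radians(c['fov_y'])/2)
    return c
def ray(c,u,v):
    k=c.get('distortion'); x,y=(u-c['cx'])/c['f'],(v-c['cy'])/c['f']
    return c['M']@np.array([x,-y,-1.])
def onz(c,u,v,z):
    d=ray(c,u,v); return c['o']+d*(z-c['o'][2])/d[2]
def proj(c,p):
    q=c['M'].T@(np.array(p)-c['o']); return c['cx']+c['f']*q[0]/-q[2], c['cy']+c['f']*-q[1]/-q[2]
def save(c,n): cv2.imwrite('pics/'+n,c['color'][:,:,::-1])
E
python3 - <<'E'
from h import *
for n in ('scene','top'):
    c=grab(n); save(c,n+'0.png'); print({k:(v if k!='color' else 0) for k,v in c.items()})
print(ctrl.get_state())
E
```

```text
{'color': 0, 'fov_y': 52.69703407399418, 'cx': 318.86544454462785, 'cy': 203.61714702789334, 'origin': array([1.27646584, 0.42887532, 0.90516813]), 'orientation': array([0.19467908, 0.33414037, 0.7995153 , 0.45959281]), 'o': array([1.27646584, 0.42887532, 0.90516813]), 'M': array([[-0.50174901, -0.60480269,  0.61843483],
       [ 0.86500325, -0.35424932,  0.35535447],
       [ 0.00416078,  0.71324689,  0.70090054]]), 'f': np.float64(403.8080347231755)}
{'color': 0, 'fov_y': 43.08284578782375, 'cx': 327.09989194343893, 'cy': 199.03533920994312, 'origin': array([3.66024144e-01, 1.81281161e-04, 1.53340863e+00]), 'orientation': array([-0.04103397,  0.04664153,  0.7078581 , -0.70361758]), 'o': array([3.66024144e-01, 1.81281161e-04, 1.53340863e+00]), 'M': array([[-0.00647704,  0.99229502, -0.12372805],
       [-0.99995057, -0.00549374,  0.00828673],
       [ 0.00754315,  0.12377561,  0.99228156]]), 'f': np.float64(506.6550933937441)}
{'time': 0.1, 'qpos': array([ 1.17500196e+00,  2.87110793e-01,  1.57801992e+00, -1.81034398e-05,
        1.27857975e+00, -1.49979549e-01]), 'dq': array([ 0.00066717, -0.00211084, -0.00077741, -0.00014965,  0.00239372,
        0.00129309]), 'joint_efforts': array([ 6.11089417e-04, -4.07300091e+01, -2.93698293e+01, -1.55670605e-04,
        3.48892027e-03, -2.11009177e-05]), 'eef_pos': array([0.16399331, 0.65417319, 0.23006879]), 'tcp_rot': array([ 1.22595533e-01,  9.92456152e-01, -1.02205817e-03, -2.77043915e-04]), 'contact_force': array([ 0.7123646 , -0.51037851,  0.35046543]), 'wrist_torque': array([-0.00160943,  0.00752232, -0.04823958]), 'finger_force': 0.0, 'opening': 1.0014045272544418}
```

View pics/top0.png

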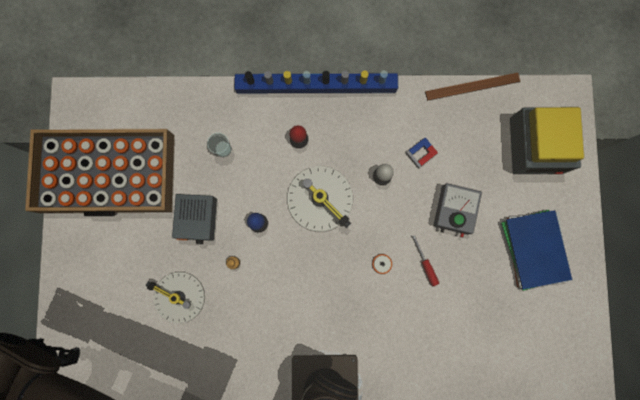

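View pics/scene0.png

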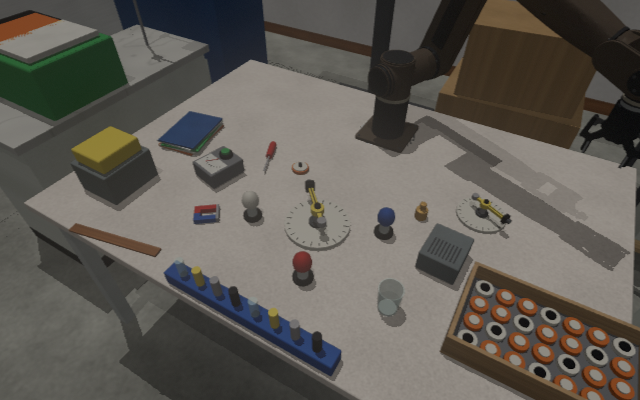

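Picture: the turntable candidates are the larger disc at top (320,198) and the smaller disc at (179,297). The larger one is meant. The red lamp is at (298,133), the meter at (458,208) and the green button at (459,219). I'll confirm in an enlarged crop and measure.

```bash
python3 - <<'E'
from h import *
t=grab('top'); s=grab('scene')
cv2.imwrite('pics/crop1.png',cv2.resize(t['color'][115:245,265:400,::-1],None,fx=4.5,fy=4.5,interpolation=cv2.INTER_CUBIC))
def blob(c,m,roi):
    u0,v0,u1,v1=roi; z=np.zeros(m.shape,bool); z[v0:v1,u0:u1]=m[v0:v1,u0:u1]
    n,l,st,ce=cv2.connectedComponentsWithStats(z.astype(np.uint8)); i=1+np.argmax(st[1:,4]); x,y,w,h,a=st[i]
    return ce[i],a,(w,h)
def hsv(c): return cv2.cvtColor(c['color'],cv2.COLOR_RGB2HSV).astype(int)
def tri(p,q):
    d1,d2=ray(t,*p),ray(s,*q); k=np.linalg.lstsq(np.c_[d1,-d2],s['o']-t['o'],rcond=None)[0]
    a,b=t['o']+d1*k[0],s['o']+d2*k[1]; return (a+b)/2,np.linalg.norm(a-b)
ht,hs=hsv(t),hsv(s)
red=lambda h:((h[...,0]<8)|(h[...,0]>172))&(h[...,1]>150)&(h[...,2]>50)
grn=lambda h:(h[...,0]>45)&(h[...,0]<85)&(h[...,1]>110)
yel=lambda h:(h[...,0]>20)&(h[...,0]<35)&(h[...,1]>130)&(h[...,2]>90)
for nm,f,rt,rs in(('red',red,(280,115,320,155),(285,245,320,275)),('green',grn,(440,205,480,235),(210,140,240,165))):
    a,b=blob(t,f(ht),rt),blob(s,f(hs),rs); print(nm,a,b,tri(a[0],b[0]))
a=blob(t,yel(ht),(290,165,360,235)); print('yel',a)
# white disc ellipse at z=14mm
g=(ht[...,1]<40)&(ht[...,2]>185); print(onz(t,320,199,.014),onz(t,287,199,.014),onz(t,354,199,.014))
print('red at z72',onz(t,*blob(t,red(ht),(280,115,320,155))[0],.072))
E
```

```text
red (array([297.96350365, 132.39416058]), np.int32(137), (np.int32(14), np.int32(14))) (array([300.20588235, 255.11764706]), np.int32(34), (np.int32(9), np.int32(7))) (array([0.74303437, 0.07037394, 0.09076488]), np.float64(0.003333772053494167))
green (array([458.83823529, 219.10294118]), np.int32(68), (np.int32(10), np.int32(9))) (array([222.5, 150. ]), np.int32(2), (np.int32(2), np.int32(1))) (array([ 0.4889089 , -0.39428061,  0.08044572]), np.float64(0.007208197179371151))
yel (array([324.04385965, 200.72807018]), np.int32(228), (np.int32(32), np.int32(33)))
[0.55570633 0.00894741 0.014     ] [0.55625806 0.10861257 0.014     ] [ 0.5551373  -0.09384118  0.014     ]
red at z72 [0.74710638 0.07276293 0.072     ]
```

View pics/crop1.png

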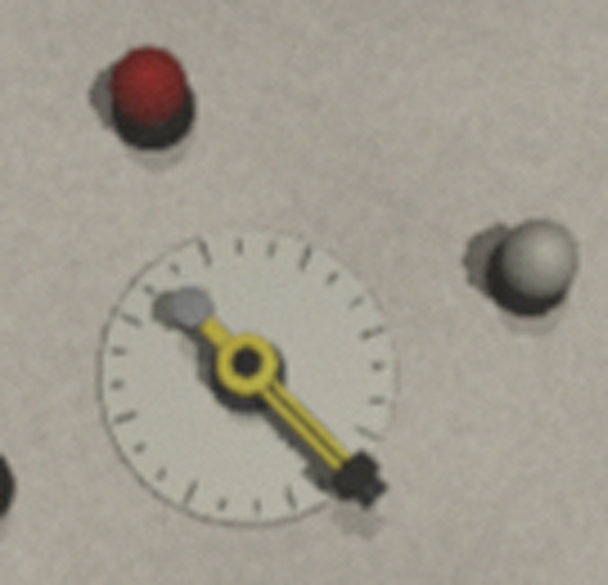

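Picture: the larger disc's centre is at crop (248,377). The hub cap is at (246,362), and the arm points to lower right with its sensor box at (358,480). The red lamp is at upper left (150,85), so the arm must turn about 154° counter-clockwise. Now I'll move above it with the fingers shut and take a wrist look.

Call:
{"name": "move_arm", "arguments": {"plan": [25,-40,8,0,0,0,0,25,-40,8,0,0,0,0,25,-40,8,0,0,0,0,25,-40,8,0,0,0,0,25,-40,8,0,0,0,0,25,-40,8,0,0,0,0,25,-40,8,0,0,0,0,25,-40,8,0,0,0,0,25,-40,8,0,0,0,0,25,-40,8,0,0,0,0,25,-40,8,0,0,0,0,25,-40,8,0,0,0,0]}}

```text
time: 1.4
eef_pos: [0.4647, 0.1729, 0.3277]
tcp_rot: [0.123, 0.992, 0.0, 0.0]
contact_force: [1.5, 0.2, 0.1]
opening: 0.001
finger_force: 0.0
```

Call:
{"name": "move_arm", "arguments": {"plan": [20,-40,0,0,0,0,0,20,-40,0,0,0,0,0,20,-40,0,0,0,0,0,20,-40,0,0,0,0,0,0,0,0,0,0,0,0,0,0,0,0,0,0,0]}}

```text
time: 2.0
eef_pos: [0.5442, 0.0141, 0.3268]
tcp_rot: [0.124, 0.992, 0.0, -0.001]
contact_force: [-0.7, 0.4, -0.1]
opening: 0.001
finger_force: 0.0
```

```bash
python3 - <<'E'
from h import *
c=grab('wrist'); save(c,'w1.png'); print(c['o'],c['M'],c['f'],ctrl.get_state()['eef_pos'], c['T_tool_cam'])
print(proj(c,[.56,.009,.088]))
E
```

```text
[0.47424672 0.03222435 0.46923604] [[ 0.24500891 -0.93129565 -0.26955344]
 [ 0.96952012  0.23568358  0.0669625 ]
 [ 0.00116744 -0.27774389  0.96065445]] 293.2363927617735 [0.5438852  0.01502713 0.32696332] [[ 3.92917768e-04  9.60257089e-01  2.79116766e-01  7.24331620e-02]
 [ 9.99999637e-01 -1.66418737e-04 -8.35180405e-04  5.14140865e-04]
 [-7.55537645e-04  2.79116993e-01 -9.60256806e-01 -1.42349236e-01]
 [ 0.00000000e+00  0.00000000e+00  0.00000000e+00  1.00000000e+00]]
(np.float64(315.2016567560117), np.float64(186.311822502425))
```

View pics/w1.png

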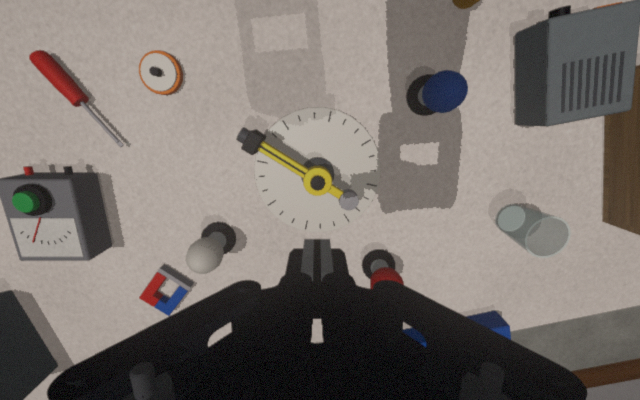

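Picture: hub cap at (318,182), sensor box at (250,140), red lamp foot at (379,263), button at (28,202).

```bash
python3 - <<'E'
from h import *
c=grab('wrist');t=grab('top')
def dark(c,roi,thr=55):
    u0,v0,u1,v1=roi; m=(c['color'][v0:v1,u0:u1].max(2)<thr).astype(np.uint8)
    n,l,s,ce=cv2.connectedComponentsWithStats(m); i=1+np.argmax(s[1:,4]); return ce[i]+[u0,v0],s[i]
def yel(c,roi):
    u0,v0,u1,v1=roi;h=cv2.cvtColor(c['color'],cv2.COLOR_RGB2HSV)[v0:v1,u0:u1]
    m=cv2.inRange(h,(20,130,90),(35,255,255)); p=np.argwhere(m)[:,::-1]+[u0,v0]; return p
a,sa=dark(c,(306,172,330,194)); b,sb=dark(t,(313,189,327,202))
print('cap',a,sa,onz(c,*a,.088),b,sb,onz(t,*b,.088))
g=cv2.cvtColor(c['color'],cv2.COLOR_RGB2HSV)[180:225,5:50]; m=cv2.inRange(g,(45,110,40),(85,255,255)); 
ys,xs=np.nonzero(m); print('btn',xs.mean()+5,ys.mean()+180,onz(c,xs.mean()+5,ys.mean()+180,.078),(np.ptp(xs),np.ptp(ys)),onz(t,458.84,219.1,.078))
print('red foot',onz(c,379,263,.012))
for cc,roi in((c,(240,130,360,210)),(t,(290,165,360,235))):
    p=yel(cc,roi); w=np.array([onz(cc,*q,.074)[:2] for q in p]); h=onz(c,*a,.088)[:2] if cc is c else onz(t,*b,.088)[:2]
    d=w-h; r=np.hypot(*d.T); k=(r>.03)&(r<.085)&(d[:,1]<0); e=d[k].mean(0); print('arm ang',np.degrees(np.arctan2(e[1],e[0])))
E
```

```text
cap [319.66666667 183.33333333] [13 11  2  2  3] [0.55737587 0.01673747 0.088     ] [319.30487805 192.2804878 ] [ 0  0 14  9 82] [0.56597794 0.0104294  0.088     ]
btn 23.829573934837093 201.4812030075188 [ 0.48455743 -0.38796892  0.078     ] (np.int64(26), np.int64(21)) [ 0.48703277 -0.39185143  0.078     ]
red foot [0.73570212 0.0790901  0.012     ]
arm ang -135.09824716479633
arm ang -144.22793472934558
```

```bash
cat >> h.py <<'E'
def hole(c,roi):
    "centre of the black cap = hole in the yellow ring"
    u0,v0,u1,v1=roi; k=4
    im=cv2.resize(c['color'][v0:v1,u0:u1],None,fx=k,fy=k,interpolation=cv2.INTER_CUBIC)
    m=cv2.inRange(cv2.cvtColor(im,cv2.COLOR_RGB2HSV),(18,100,80),(38,255,255))
    cs,hi=cv2.findContours(m,cv2.RETR_CCOMP,cv2.CHAIN_APPROX_NONE)
    b=max((x for x,h in zip(cs,hi[0]) if h[3]>=0),key=cv2.contourArea); M=cv2.moments(b)
    return np.array([M['m10']/M['m00'],M['m01']/M['m00']])/k-.375+[u0,v0], M['m00']/k/k
def redblob(c,roi):
    u0,v0,u1,v1=roi; h=cv2.cvtColor(c['color'],cv2.COLOR_RGB2HSV)[v0:v1,u0:u1].astype(int)
    m=((h[...,0]<8)|(h[...,0]>172))&(h[...,1]>140)&(h[...,2]>40)
    n,l,s,ce=cv2.connectedComponentsWithStats(m.astype(np.uint8)); i=1+np.argmax(s[1:,4]); return ce[i]+[u0,v0],s[i]
E
python3 - <<'E'
from h import *
c=grab('wrist');t=grab('top')
for n,q,roi in(('w',c,(295,160,345,205)),('t',t,(305,182,335,212))):
    p,a=hole(q,roi); print(n,p,a,onz(q,*p,.088))
hub=np.array([.558,.012]); s=ctrl.get_state()['eef_pos']; print(s)
ty=np.array([.243,.97]);tx=np.array([.97,-.243])
for a in range(-137,20,12):
    th=np.radians(a);u=np.array([np.cos(th),np.sin(th)]);n=np.array([u[1],-u[0]])
    d=.007+.0143*abs(n@ty)+.011*abs(n@tx); print(a,np.round(1000*(hub+.06*u+d*n)),round(d,4))
E
```

```text
w [316.10019779 182.8276185 ] 148.78125 [0.5556857  0.01310302 0.088     ]Traceback (most recent call last):
  File "<stdin>", line 4, in <module>
  File "h.py", line 27, in hole
    b=max((x for x,h in zip(cs,hi[0]) if h[3]>=0),key=cv2.contourArea); M=cv2.moments(b)
ValueError: max() iterable argument is empty
```

```bash
python3 - <<'E'
from h import *
t=grab('top'); print('top cap',onz(t,319.7,195.2,.088), 'robot',ctrl.get_state()['eef_pos'])
hub=np.array([.557,.011])
ty=np.array([.243,.97]);tx=np.array([.97,-.243]); p=None
for a in range(-137,24,8):
    th=np.radians(a);u=np.array([np.cos(th),np.sin(th)]);n=np.array([u[1],-u[0]])
    d=.007+.0143*abs(n@ty)+.011*abs(n@tx); q=1000*(hub+.06*u+d*n); print(a,np.round(q),np.round(q-p) if p is not None else '');p=q
E
```

```text
top cap [0.55749194 0.00933136 0.088     ] robot [0.54383986 0.01594372 0.3275642 ]
-137 [497. -12.] 
-129 [501. -21.] [ 5. -9.]
-121 [508. -29.] [ 6. -8.]
-113 [515. -36.] [ 8. -7.]
-105 [524. -42.] [ 9. -6.]
-97 [530. -46.] [ 6. -4.]
-89 [537. -49.] [ 7. -3.]
-81 [544. -52.] [ 7. -2.]
-73 [552. -53.] [ 8. -2.]
-65 [560. -54.] [ 8. -0.]
-57 [569. -53.] [9. 1.]
-49 [577. -51.] [9. 2.]
-41 [586. -47.] [9. 4.]
-33 [594. -42.] [8. 5.]
-25 [602. -35.] [7. 7.]
-17 [608. -27.] [6. 8.]
-9 [613. -20.] [5. 7.]
-1 [617. -13.] [4. 7.]
7 [620.  -6.] [3. 8.]
15 [621.   3.] [2. 8.]
23 [622.  11.] [1. 9.]
```

Call:
{"name": "move_arm", "arguments": {"plan": [-30,-6,-10,0,0,0,0,-29,-6,-32,0,0,0,0,0,0,-40,0,0,0,0,0,0,-40,0,0,0,0,0,0,-40,0,0,0,0,0,0,-40,0,0,0,0,0,0,-40,0,0,0,0,0,0,-25,0,0,0,0,0,0,-15,0,0,0,0,0,0,0,0,0,0,0]}}

```text
time: 3.3
eef_pos: [0.483, 0.0038, 0.043]
tcp_rot: [0.122, 0.993, 0.0, -0.003]
contact_force: [-0.9, 0.1, -0.3]
opening: 0.002
finger_force: 0.0
```

```bash
python3 - <<'E'
from h import *
c=grab('wrist'); save(c,'w2.png'); s=ctrl.get_state();print(s['eef_pos'],s['contact_force'])
E
```

```text
[0.48442334 0.003452   0.04466648] [-0.51825289  0.34422659  0.42154147]
```

View pics/w2.png

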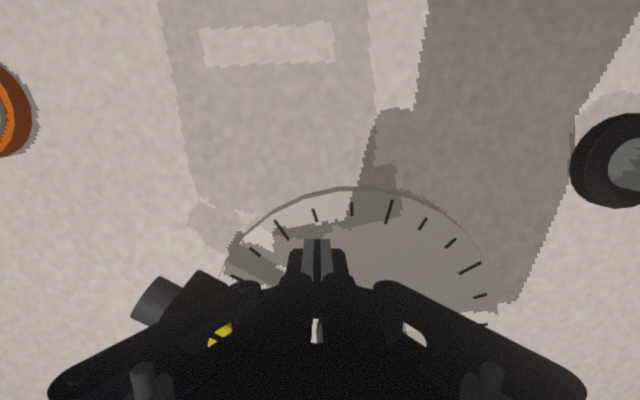

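Picture: the finger is down over the disc at (318,265), and the snout/yellow bar lies at left (155,300)–(215,335) just beside it. Nothing is touching yet. Starting the push.

Call:
{"name": "move_arm", "arguments": {"plan": [6,-8,0,0,0,0,0,6,-8,0,0,0,0,0,5,-9,0,0,0,0,0,6,-8,0,0,0,0,0,8,-7,0,0,0,0,0,9,-6,0,0,0,0,0,0,0,0,0,0,0,0,0]}}

```text
validation failed for argument at $.pl...
```

```bash
python3 - <<'E'
from h import *
c=grab('wrist');t=grab('top');s=grab('scene'); a=cv2.resize(t['color'][130:260,250:400],(400,347)); b=cv2.resize(s['color'][160:280,240:380],(400,343))[:343]
cv2.imwrite('pics/p3.png',np.hstack([a[:343],b])[:,:,::-1]); s=ctrl.get_state();print(s['eef_pos'],s['contact_force'])
E
```

```text
[0.4864253  0.00276724 0.04686546] [ 0.36073751 -0.17227571 -0.14586952]
```

View pics/p3.png

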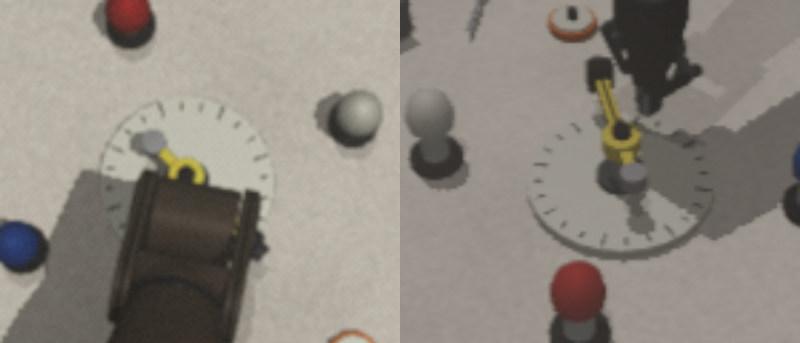

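The call was refused (wrong count), so nothing has moved. The finger stands beside the arm as intended. Retrying.

Call:
{"name": "move_arm", "arguments": {"plan": [6,-8,0,0,0,0,0,6,-8,0,0,0,0,0,5,-9,0,0,0,0,0,6,-8,0,0,0,0,0,8,-7,0,0,0,0,0,9,-6,0,0,0,0,0,0,0,0,0,0,0,0]}}

```text
time: 4.2
eef_pos: [0.5269, -0.0445, 0.0457]
tcp_rot: [0.123, 0.992, -0.0, 0.001]
contact_force: [-0.6, 0.1, -0.0]
opening: -0.0
finger_force: 0.0
```

```bash
python3 - <<'E'
from h import *
t=grab('top');s=grab('scene'); a=cv2.resize(t['color'][130:260,250:400],(400,343)); b=cv2.resize(s['color'][160:280,240:380],(400,343))
cv2.imwrite('pics/p4.png',np.hstack([a,b])[:,:,::-1]); s=ctrl.get_state();print(s['eef_pos'],s['contact_force'])
E
```

```text
[ 0.52547929 -0.0435261   0.04520912] [ 0.15538127 -0.78791662 -0.76241652]
```

View pics/p4.png

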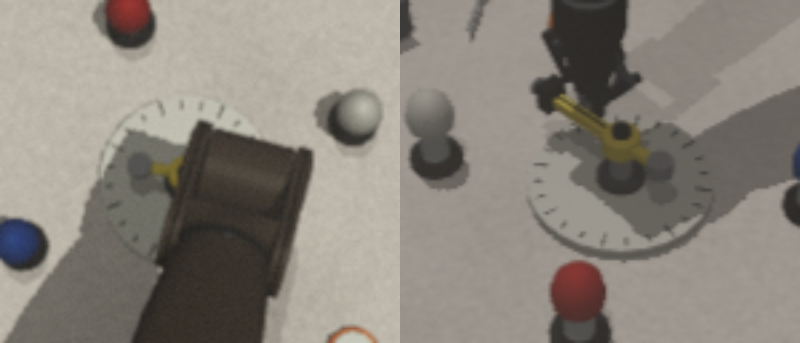

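Picture: the arm turned with the finger to about −100°, and the stand is still. Continuing.

Call:
{"name": "move_arm", "arguments": {"plan": [6,-4,0,0,0,0,0,7,-3,0,0,0,0,0,7,-2,0,0,0,0,0,8,-2,0,0,0,0,0,8,0,0,0,0,0,0,9,1,0,0,0,0,0,9,2,0,0,0,0,0,9,4,0,0,0,0,0,0,0,0,0,0,0,0]}}

```text
time: 5.2
eef_pos: [0.5899, -0.0469, 0.0457]
tcp_rot: [0.122, 0.993, -0.0, 0.001]
contact_force: [-0.8, -0.2, -0.4]
opening: -0.001
finger_force: 0.0
```

Call:
{"name": "move_arm", "arguments": {"plan": [8,5,0,0,0,0,0,7,7,0,0,0,0,0,6,8,0,0,0,0,0,0,0,0,0,0,0,0]}}

```text
time: 5.6
eef_pos: [0.6102, -0.0261, 0.0455]
tcp_rot: [0.122, 0.993, 0.0, 0.001]
contact_force: [-0.6, 0.6, -0.3]
opening: -0.001
finger_force: 0.0
```

```bash
python3 - <<'E'
from h import *
t=grab('top');s=grab('scene'); a=cv2.resize(t['color'][130:260,250:400],(400,343)); b=cv2.resize(s['color'][160:280,240:380],(400,343))
cv2.imwrite('pics/p5.png',np.hstack([a,b])[:,:,::-1]); s=ctrl.get_state();print(s['eef_pos'],s['contact_force'])
E
```

```text
[ 0.60942949 -0.02681577  0.04534899] [ 0.28641219 -0.57524347 -0.10236624]
```

View pics/p5.png

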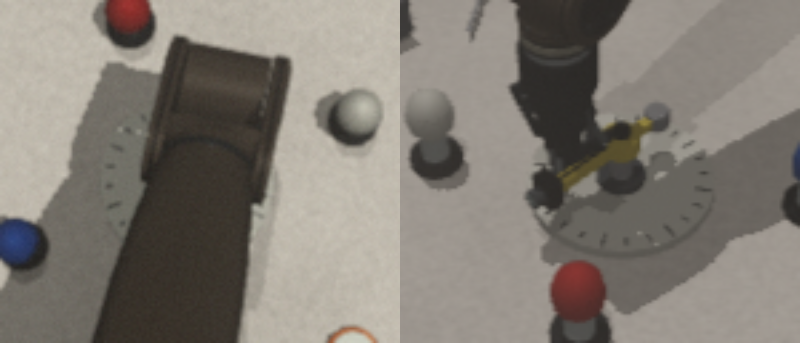

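Picture: the arm is now about −20°, closing on the red lamp. I'll push to just short of it, then back off to measure.

Call:
{"name": "move_arm", "arguments": {"plan": [5,7,0,0,0,0,0,4,7,0,0,0,0,0,2,4,0,0,0,0,0,1,3,0,0,0,0,0,0,0,0,0,0,0,0,0,-25,0,0,0,0,0]}}

```text
time: 6.3
eef_pos: [0.621, -0.0292, 0.0452]
tcp_rot: [0.121, 0.993, 0.0, -0.0]
contact_force: [-0.8, 0.0, 0.7]
opening: 0.004
finger_force: 0.0
```

Call:
{"name": "move_arm", "arguments": {"plan": [0,0,45,0,0,0,0,0,0,45,0,0,0,0,0,-40,45,0,0,0,0,-20,-45,45,0,0,0,0,-30,-45,30,0,0,0,0,-30,-45,20,0,0,0,0,0,0,0,0,0,0,0]}}

```text
time: 7.0
eef_pos: [0.5552, -0.1784, 0.2522]
tcp_rot: [0.125, 0.992, -0.002, 0.003]
contact_force: [0.8, 0.3, 1.0]
opening: 0.005
finger_force: 0.0
```

```bash
python3 - <<'E'
from h import *
t=grab('top');w=grab('wrist');print(ctrl.get_state()['eef_pos'])
cv2.imwrite('pics/p6.png',np.hstack([cv2.resize(t['color'][110:240,260:390],(390,390),interpolation=cv2.INTER_CUBIC),cv2.resize(w['color'],(400,250))[:390] if 0 else cv2.copyMakeBorder(cv2.resize(w['color'],(410,256)),0,134,0,0,0)])[:,:,::-1])
E
```

```text
[ 0.55570776 -0.17464507  0.24883996]
```

View pics/p6.png

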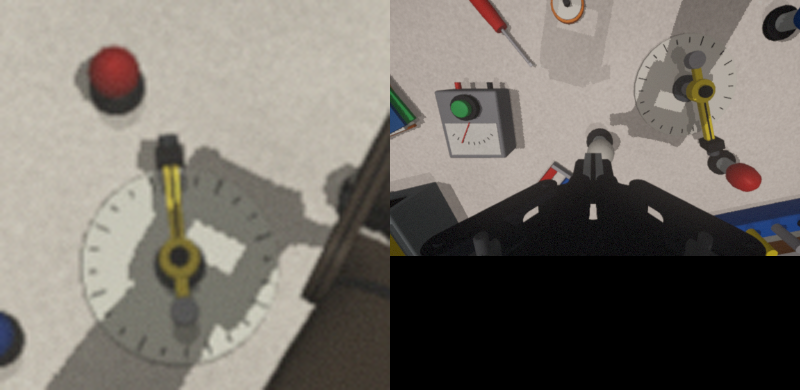

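Picture: the arm now points nearly at the lamp. In the top crop the cap is at (178,257), the snout at (168,140) and the globe at (114,73). It still needs about 13–15° counter-clockwise. Measuring the angle.

```bash
cat >> h.py <<'E'
def aim(c,hubpx,lamp_roi,arm_roi):
    hub=onz(c,*hubpx,.088)[:2]
    b,s=redblob(c,lamp_roi); L=onz(c,*b,.072)[:2]
    u0,v0,u1,v1=arm_roi; h=cv2.cvtColor(c['color'],cv2.COLOR_RGB2HSV)[v0:v1,u0:u1]
    p=np.argwhere(cv2.inRange(h,(18,90,60),(38,255,255)))[:,::-1]+[u0,v0]
    w=np.array([onz(c,*q,.074)[:2] for q in p])
    d=w-hub; r=np.hypot(*d.T); la=np.arctan2(*(L-hub)[::-1]); dl=np.array([np.cos(la),np.sin(la)])
    k=(r>.028)&(r<.09)&(d@dl>0); x=w[k]; m=x.mean(0); v=np.linalg.svd(x-m)[2][0]; v*=np.sign(v@dl)
    e=m-hub; a=lambda z:np.degrees(np.arctan2(z[1],z[0]))
    print('hub',hub,'lamp',L,s,'dist',np.linalg.norm(L-hub),'lamp ang',a(L-hub),'arm ang mean',a(e),'line',a(v),'n',k.sum(),'offset of line from hub mm',1000*(v[0]*e[1]-v[1]*e[0]))
E
python3 - <<'E'
from h import *
t=grab('top');w=grab('wrist')
try: print(hole(w,(460,110,520,180)))
except Exception as e: print(e)
aim(t,(319.3,195.5),(280,115,320,155),(295,150,340,215))
aim(w,((705-390)*1.561,91*1.561),(510,240,600,310),(450,110,540,240))
s=grab('scene'); print('scene red',redblob(s,(285,245,320,275)))
E
```

```text
(array([490.6680681 , 144.55085663]), 363.28125)
hub [0.55662758 0.01048619] lamp [0.74514908 0.07323385] [ 11  11  15  15 168] dist 0.19868976678519606 lamp ang 18.40955115334115 arm ang mean 5.2539128552192285 line 5.143954971943582 n 105 offset of line from hub mm 0.11626829205256106
hub [0.55307741 0.01098546] lamp [0.74235365 0.07610419] [  14   19   54   43 1699] dist 0.20016479125697634 lamp ang 18.985301128733713 arm ang mean 2.709503106987816 line 5.733090252543939 n 833 offset of line from hub mm -3.0868059636389593
scene red (array([301.1056338 , 257.67605634]), array([  9,   7,  16,  12, 142], dtype=int32))
```

Call:
{"name": "move_arm", "arguments": {"plan": [30,45,-20,0,0,0,0,30,45,-30,0,0,0,0,6,40,-45,0,0,0,0,0,15,-45,0,0,0,0,0,0,-45,0,0,0,0,0,0,-20,0,0,0,0,0,0,0,0,0,0,0]}}

```text
time: 7.95
eef_pos: [0.6074, -0.0475, 0.0534]
tcp_rot: [0.121, 0.993, 0.001, -0.006]
contact_force: [-0.0, -0.4, 0.2]
opening: 0.001
finger_force: 0.0
```

Call:
{"name": "move_arm", "arguments": {"plan": [13,18,-8,0,0,0,0,0,0,0,0,0,0,0]}}

```text
time: 8.15
eef_pos: [0.6255, -0.0303, 0.0517]
tcp_rot: [0.121, 0.993, 0.0, 0.001]
contact_force: [0.7, -0.1, -0.5]
opening: -0.003
finger_force: 0.0
```

Call:
{"name": "move_arm", "arguments": {"plan": [-2,8,-5,0,0,0,0,-1,8,0,0,0,0,0,0,6,0,0,0,0,0,0,4,0,0,0,0,0,0,3,0,0,0,0,0,0,3,0,0,0,0,0,0,2,0,0,0,0,0,0,0,0,0,0,0,0]}}

```text
time: 8.95
eef_pos: [0.6212, 0.002, 0.0463]
tcp_rot: [0.123, 0.992, 0.0, 0.0]
contact_force: [0.2, 0.2, -0.6]
opening: -0.001
finger_force: 0.0
```

```bash
python3 - <<'E'
from h import *
print(np.mean([ctrl.get_state()['eef_pos'] for _ in range(5)],0))
E
```

```text
[0.62124526 0.00197526 0.04630385]
```

Call:
{"name": "move_arm", "arguments": {"plan": [0,2,0,0,0,0,0,0,2,0,0,0,0,0,0,0,0,0,0,0,0,0,-25,0,0,0,0,0,0,-10,40,0,0,0,0,0,0,45,0,0,0,0,0,0,45,0,0,0,0,20,25,45,0,0,0,0,30,30,45,0,0,0,0,30,30,35,0,0,0,0,0,0,25,0,0,0,0,0,0,0,0,0,0,0]}}

```text
time: 10.15
eef_pos: [0.693, 0.0459, 0.3156]
tcp_rot: [0.122, 0.993, 0.0, 0.005]
contact_force: [-0.0, -0.4, 0.3]
opening: 0.006
finger_force: 0.0
```

```bash
cat > m.py <<'E'
from h import *
w=grab('wrist');print(ctrl.get_state()['eef_pos'])
cv2.imwrite('pics/w7.png',w['color'][:,:,::-1])
p=proj(w,[.556,.011,.088]); l=proj(w,[.745,.074,.072]); print('pred hub',p,'lamp',l)
u,v=map(int,p)
h,a=hole(w,(max(u-40,0),max(v-40,0),u+40,v+40)); print(h,a)
aim(w,h,(int(l[0])-60,int(l[1])-60,int(l[0])+60,int(l[1])+60),(max(u-90,0),max(v-90,0),u+90,v+110))
E
python3 m.py
```

```text
[0.69167054 0.04530077 0.31226479]
pred hub (np.float64(257.74804200083594), np.float64(67.73755555510621)) lamp (np.float64(344.7957326825238), np.float64(202.8595841611426))
[260.22282075  68.85960921] 233.5
hub [0.55783009 0.01342274] lamp [0.7426321  0.07559488] [ 44  41  36  36 946] dist 0.1949798881158169 lamp ang 18.594261984080354 arm ang mean 16.14068154796084 line 16.054530117642102 n 557 offset of line from hub mm 0.08740066248069493
```

View pics/w7.png

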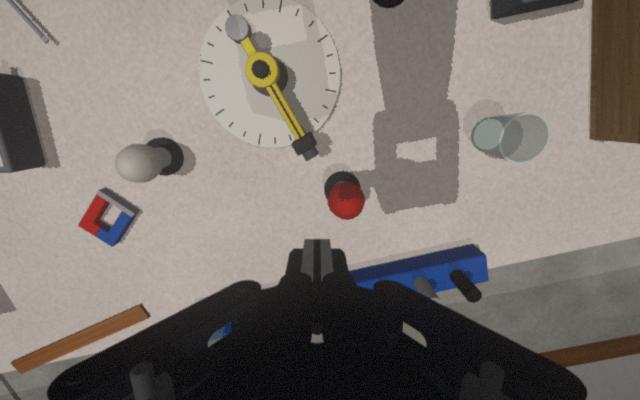

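Picture: hub (260,69), snout (308,152) and lamp foot (343,187) are all visible. The stand, lamps and magnet are undisturbed. The arm is at 16.1° and the lamp at 18.5°, so one more nudge of about 2.4° (≈2.7 mm at the finger).

Call:
{"name": "move_arm", "arguments": {"plan": [-30,-30,-25,0,0,0,0,-25,-30,-35,0,0,0,0,-16,-10,-40,0,0,0,0,0,0,-40,0,0,0,0,0,0,-40,0,0,0,0,0,0,-40,0,0,0,0,0,0,-30,0,0,0,0,0,0,-15,0,0,0,0,0,0,0,0,0,0,0,0,0,0,0,0,0,0]}}

```text
time: 11.2
eef_pos: [0.6211, -0.0239, 0.0471]
tcp_rot: [0.123, 0.992, -0.0, 0.0]
contact_force: [1.1, 0.1, 0.2]
opening: -0.002
finger_force: 0.0
```

```bash
python3 - <<'E'
from h import *
P=[]
for _ in range(4): cams.read_camera('top'); P.append(ctrl.get_state()['eef_pos'])
print(np.array(P))
E
```

```text
[[ 0.62206121 -0.02403004  0.0484132 ]
 [ 0.62250286 -0.02402136  0.04902462]
 [ 0.62256054 -0.02396979  0.04917051]
 [ 0.62244469 -0.02389867  0.04905187]]
```

Call:
{"name": "move_arm", "arguments": {"plan": [0,10,0,0,0,0,0,0,9,0,0,0,0,0,0,6,0,0,0,0,0,0,3,0,0,0,0,0,0,1.5,0,0,0,0,0,0,1,0,0,0,0,0,0,1,0,0,0,0,0,0,1,0,0,0,0,0,0,0,0,0,0,0,0]}}

```text
time: 12.3
eef_pos: [0.621, 0.0088, 0.0467]
tcp_rot: [0.123, 0.992, 0.0, -0.0]
contact_force: [-0.9, -0.4, 0.0]
opening: -0.002
finger_force: 0.1
```

Call:
{"name": "move_arm", "arguments": {"plan": [0,-25,0,0,0,0,0,0,-10,40,0,0,0,0,0,0,45,0,0,0,0,0,0,45,0,0,0,0,20,25,45,0,0,0,0,30,30,45,0,0,0,0,30,30,45,0,0,0,0,0,0,25,0,0,0,0,0,0,0,0,0,0,0,0,0,0,0,0,0,0]}}

```text
time: 13.3
eef_pos: [0.6874, 0.0449, 0.3149]
tcp_rot: [0.123, 0.992, 0.0, -0.0]
contact_force: [-0.3, -0.8, 0.0]
opening: -0.001
finger_force: 0.0
```

```bash
python3 m.py; python3 m.py
```

```text
[0.68674042 0.04470189 0.31318752]
pred hub (np.float64(260.2688493182487), np.float64(74.65982097733732)) lamp (np.float64(346.69858644177503), np.float64(208.1804155659842))
[262.68511005  75.64690549] 225.28125
hub [0.55770235 0.01341745] lamp [0.74249673 0.07576913] [ 44  40  36  36 954] dist 0.19502998826626963 lamp ang 18.644967059580196 arm ang mean 18.546502372044316 line 18.54845849698859 n 544 offset of line from hub mm -0.0019890443540802882
[0.68643947 0.0445861  0.31237306]
pred hub (np.float64(260.49245661637843), np.float64(75.68854383647817)) lamp (np.float64(347.1869336495235), np.float64(209.47794176566842))
[262.89905321  76.69056532] 227.46875
hub [0.55771316 0.01339505] lamp [0.74238505 0.0756545 ] [ 43  40  36  37 968] dist 0.194884439378693 lamp ang 18.630787303649374 arm ang mean 18.562805666446835 line 18.579038665641217 n 543 offset of line from hub mm -0.01644202405290396
```

The arm is aimed within 0.1°. Now to the button.

Call:
{"name": "move_arm", "arguments": {"plan": [-20,-43,0,0,0,0,0,-20,-43,0,0,0,0,0,-20,-43,0,0,0,0,0,-20,-43,0,0,0,0,0,-20,-43,0,0,0,0,0,-20,-43,-10,0,0,0,0,-20,-43,-20,0,0,0,0,-20,-43,-20,0,0,0,0,-20,-43,-20,0,0,0,0,-15,-43,-20,0,0,0,0,0,0,0,0,0,0,0,0,0,0,0,0,0,0]}}

```text
time: 14.6
eef_pos: [0.4923, -0.3813, 0.2239]
tcp_rot: [0.124, 0.992, 0.002, -0.002]
contact_force: [-0.6, -0.0, 0.0]
opening: -0.002
finger_force: 0.0
```

```bash
python3 - <<'E'
from h import *
w=grab('wrist');print(ctrl.get_state()['eef_pos'])
cv2.imwrite('pics/w8.png',w['color'][:,:,::-1])
p=proj(w,[.487,-.392,.078]); print(p)
m=cv2.inRange(cv2.cvtColor(w['color'],cv2.COLOR_RGB2HSV),(45,110,40),(85,255,255)); n,l,s,c=cv2.connectedComponentsWithStats(m)
for i in range(1,n):
    if s[i,4]>100: print(c[i],s[i],onz(w,*c[i],.078), 'diam',s[i,2]/w['f']*(w['o'][2]-.078))
E
```

```text
[ 0.49343051 -0.3808012   0.22537258]
(np.float64(303.9038142580596), np.float64(189.1639577977549))
[159.55643564 157.08514851] [ 121   97   73  108 1010] [ 0.42093937 -0.52055803  0.078     ] diam 0.07184275848135478
[306.28992248 185.9875969 ] [292 172  29  29 645] [ 0.48441532 -0.38882242  0.078     ] diam 0.02854027391725053
```

The button is at wrist (306,186), world (0.485,−0.389), and its measured diameter is 28.5 mm (30 mm given). Descending.

Call:
{"name": "move_arm", "arguments": {"plan": [-8,-8,-30,0,0,0,0,0,0,-40,0,0,0,0,0,0,-40,0,0,0,0,0,0,-20,0,0,0,0,0,0,0,0,0,0,0,0,0,0,0,0,0,0]}}

```text
time: 15.25
eef_pos: [0.4873, -0.3886, 0.098]
tcp_rot: [0.122, 0.993, -0.0, 0.0]
contact_force: [-0.2, 0.7, 0.1]
opening: 0.001
finger_force: 0.0
```

Call:
{"name": "move_arm", "arguments": {"plan": [0,0,-4,0,0,0,0,0,0,-3,0,0,0,0,0,0,-3,0,0,0,0,0,0,0,0,0,0,0]}}

```text
time: 15.65
eef_pos: [0.4863, -0.3893, 0.0871]
tcp_rot: [0.123, 0.992, -0.0, 0.0]
contact_force: [-0.6, -0.2, 0.2]
opening: -0.004
finger_force: 0.0
```

Call:
{"name": "move_arm", "arguments": {"plan": [0,0,-3,0,0,0,0,0,0,-3,0,0,0,0,0,0,-2,0,0,0,0,0,0,0,0,0,0,0]}}

```text
time: 16.05
eef_pos: [0.4864, -0.3896, 0.0792]
tcp_rot: [0.123, 0.992, -0.0, 0.0]
contact_force: [-0.6, 0.4, 0.8]
opening: 0.0
finger_force: 1.2
```

Call:
{"name": "move_arm", "arguments": {"plan": [0,0,-2,0,0,0,0,0,0,-1,0,0,0,0,0,0,0,0,0,0,0]}}

```text
time: 16.35
eef_pos: [0.4864, -0.3896, 0.0763]
tcp_rot: [0.123, 0.992, -0.0, 0.0]
contact_force: [-1.6, 0.7, 3.5]
opening: -0.002
finger_force: 1.8
```

Contact at about 0.079, with the force rising. Pressing on to the bottom stop.

Call:
{"name": "move_arm", "arguments": {"plan": [0,0,-1.5,0,0,0,0,0,0,-1.5,0,0,0,0,0,0,0,0,0,0,0]}}

```text
time: 16.65
eef_pos: [0.4865, -0.3897, 0.0759]
tcp_rot: [0.122, 0.992, -0.0, -0.0]
contact_force: [-4.7, 2.8, 13.5]
opening: 0.0
finger_force: 7.1
```

Call:
{"name": "move_arm", "arguments": {"plan": [0,0,-1,0,0,0,0,0,0,0,0,0,0,0]}}

```text
time: 16.85
eef_pos: [0.4866, -0.3897, 0.0758]
tcp_rot: [0.122, 0.992, -0.0, -0.0]
contact_force: [-5.7, 4.8, 17.3]
opening: -0.001
finger_force: 8.9
```

It's on a hard stop at 17 N. While releasing I'll check the travel from the spring force.

Call:
{"name": "move_arm", "arguments": {"plan": [0,0,4,0,0,0,0,0,0,0,0,0,0,0]}}

```text
time: 17.05
eef_pos: [0.4866, -0.3896, 0.077]
tcp_rot: [0.123, 0.992, -0.001, 0.001]
contact_force: [-0.7, -0.0, 3.4]
opening: -0.0
finger_force: 1.7
```

```bash
cat > f.py <<'E'
from h import *
P=[]
for _ in range(12): cams.read_camera('top'); s=ctrl.get_state(); P.append([s['eef_pos'][2]*1000,*s['contact_force'],s['finger_force']])
print(np.mean(P,0).round(2))
E
python3 f.py
```

```text
[76.13  0.36 -0.66  3.99  2.1 ]
```

Call:
{"name": "move_arm", "arguments": {"plan": [0,0,1.5,0,0,0,0,0,0,0,0,0,0,0]}}

```text
time: 17.85
eef_pos: [0.4865, -0.3896, 0.0777]
tcp_rot: [0.123, 0.992, -0.0, 0.0]
contact_force: [0.6, -1.9, 3.0]
opening: -0.004
finger_force: 1.5
```

```bash
python3 f.py
```

```text
[77.53  1.25 -1.52  2.96  1.56]
```

Call:
{"name": "move_arm", "arguments": {"plan": [0,0,1.5,0,0,0,0,0,0,0,0,0,0,0]}}

```text
time: 18.65
eef_pos: [0.4861, -0.389, 0.0789]
tcp_rot: [0.123, 0.992, 0.0, -0.0]
contact_force: [0.7, -1.3, 2.9]
opening: 0.0
finger_force: 1.2
```

```bash
python3 f.py
```

```text
[78.78  0.34 -0.78  2.82  1.27]
```

Call:
{"name": "move_arm", "arguments": {"plan": [0,0,1.5,0,0,0,0,0,0,0,0,0,0,0]}}

```text
time: 19.45
eef_pos: [0.4861, -0.389, 0.0804]
tcp_rot: [0.123, 0.992, 0.0, -0.0]
contact_force: [0.7, -0.4, 1.3]
opening: 0.004
finger_force: 0.9
```

```bash
python3 f.py
```

```text
[80.3  -0.53  0.55  1.89  0.92]
```

The spring gave 4.0–4.2 N right at the stop, so the button was fully down. Lifting off, then a final check.

Call:
{"name": "move_arm", "arguments": {"plan": [0,0,10,0,0,0,0,0,0,30,0,0,0,0,0,0,45,0,0,0,0,0,0,45,0,0,0,0,0,0,30,0,0,0,0,0,0,0,0,0,0,0,0,0,0,0,0,0,0]}}

```text
time: 20.75
eef_pos: [0.4866, -0.3896, 0.2418]
tcp_rot: [0.123, 0.992, -0.001, 0.001]
contact_force: [-0.6, 0.1, -0.1]
opening: 0.003
finger_force: 0.0
```

```bash
python3 - <<'E'
from h import *
t=grab('top'); aim(t,(319.3,195.5),(280,115,320,155),(295,150,340,215)); print(ctrl.get_state()['eef_pos'])
E
```

```text
hub [0.55662758 0.01048619] lamp [0.74579748 0.07309175] [ 11  11  15  15 162] dist 0.19926040257800168 lamp ang 18.31190015341948 arm ang mean 18.46295119615838 line 17.96257890882531 n 108 offset of line from hub mm 0.5149506353766126
[ 0.48595894 -0.38889749  0.23979963]
```

Both views agree that the arm is aimed (arm 18.5°, lamp 18.3–18.6°). Handing in.

```bash
python3 -c "
from plant import order; print(order.sign_off())"
```

```text
the job is handed in; nothing more can be done
None
```

The sensor arm points at the red lamp to within about 0.2° in both camera views, the green button was pressed fully down and released with nothing else seen to move, and the job is handed in at about 21 s of the 54 s allowed.

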